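# Close up a row of tiles on the lining board

## Robot

A 7-joint arm with a two-finger parallel gripper is mounted at the origin on the work surface. World frame = base frame: x ahead of the robot, y to its left, z up, the work surface at z = 0. Lengths are in m, angles in rad, forces in N, time in s.
With the tool pointing down it reaches from about 0.35 to 0.9 m from the base axis. Payload 8.1 kg.
Tool frame: the origin (TCP) lies midway between the tips of the shut fingers; the grasp point (between the pads) lies arm.tcp_to_grasp behind it (arm.tcp_to_grasp is the distance from the TCP to the grasp point, in m); z points along the fingers, y is the line along which they close (so a half turn about z gives the same grasp; the last joint's range is limited). The gripper opens to 92 mm and grips with 3 to 60 N. Pads are 19 mm wide; open, the fingers measure 130 mm over their backs; the gripper's body (75 mm by 190 mm) begins 47 mm behind the grasp point.
Start: joints at [1.12, 0.434, 0.025, 1.573, -0.012, 1.134, -0.075], TCP at [0.213, -0.588, 0.188] pointing down, gripper open.
Joint ranges: [-2.62, 2.62], [-0.44, 2.09], [-1.27, 1.32], [0.08, 2.57], [-1.32, 4.46], [0.12, 2], [-2.74, 2.74]. Speed limits (rad/s): [2.22, 2.22, 3.01, 3.01, 3.14, 3.14, 3.14].

## Interface

Orientations are given as a rotation vector (axis times angle).
In Python, from cell import observe, get_image, arm gives the robot as it stands. The module is installed in compiled form; this text tells all that it offers.
- The arm moves only by the tool drive_tool, never from a script. Its argument "steps" is a list of rows, each a list of 5 numbers: the closure, from 0 (fully open) to 1 (shut), then the shift along the world's x, y, z in mm, then the turn about the world's z in rad. In form: [[hand, x, y, z, roll], ...]. A call has 1 to 20 rows; each row shifts and turns the commanded pose from where the row before left it; what a row does not reach is not made up. A row lasts 1/12 s, in which the tool goes at most 41.7 mm and 7.16 degrees, less where a joint would pass 70% of its speed; a pose out of reach is approached as far as the arm can. A call with a gripper value outside its range is refused whole. The fingers move at their own pace and stop on an object; "grip_force" is the grip in N (left out, the last holds). Time passes only in rows, so rows that do not move let the fingers close. It gives the time, the measured TCP pose, the force, the opening and the grip force at its end, in the units of the state.
- observe(): the state, without advancing time (a new reading comes with each control period).
- get_image(name): name is "scene" or "top" or "wrist"; returns a dict with "image" (420x560x3 uint8, red, green, blue), "vfov" (degrees; the focal length in pixels is half the picture's height over the tangent of half this angle, whatever the lens; pixels are square), "cx", "cy" (the principal point, pixels), "xyz" and "attitude" of the camera in the world. Camera axes: x right, y down, z forward; pixel columns grow to the right and rows downward; lengths in m; the calibration is good to about 2 mm. The wrist camera is an equidistant fisheye: a pixel r from the principal point sees the ray r / f radians off the axis. A picture is of the moment at which its call begins. There is no depth.
- arm.sign_off(): hands the job in; it is judged then, once.
The state is a dict: "clock": time; "joints": joint angles; "dq": joint speeds; "joint_efforts": joint torques, N m; "position": TCP position; "ee_rot": TCP orientation; "force": force on the tool from outside, world axes, zero at the start; "ft_torque": the same for the moment, N m; "width": opening from 0.0 (shut) to 1.0 (fully open); "gripper_force": force on a finger pad.
Only numpy, scipy, OpenCV 4.12 (cv2) and the standard library are available. Lean on these libraries where they do the work, as an engineer would, in place of code of your own. Each camera call takes 0.05 s, during which the arm holds its last target. There are 200 camera calls.

## Task

A row of five terracotta tiles lies touching between the rails of the lining board, short of its end stop. Without lifting anything, push the row along the rails with a fingertip until it is home against the end stop with no gaps, and swing the wooden keeper fully across behind the last tile so that the row cannot slide back. Leave everything else on the bench where it is.

Things in the scene. Friction and masses are not known exactly. Their poses are not given: they have to be found in the camera images.
- board: Lining board, fixed: 15 mm plywood base, 130 mm wide (board y -225 to +235 mm), with two aluminium guide rails (25 mm wide, 6 mm high, tops 21 mm above the bench) along its y and a 52 mm channel between them, centred on x = 0. Origin: on the bench, under the channel's middle line; z up. The end stop closes the -y end; the +y end is open. Channel floor 15 mm above the bench
- stop_face (a point): Middle of the flat inner face of the end stop, a hardwood block 110 x 30 x 22 mm across the -y end of the channel; this point is 21 mm above the bench, at x = 0, y = -185 mm in the board's frame. Its top is 37 mm above the bench
- tile_1: Terracotta tile with a cream inlaid motif, 50 x 50 mm, 12 mm thick, about 55 g, lying flat in the channel (top 27 mm above the bench, 6 mm proud of the rails); number 1 of the row of five touching tiles counted from the end stop (the leading tile). Origin: the middle of the underside; z up. Slides freely in the channel with 1 mm play a side; home, its middle is 25 mm from the stop face
- tile_2: Terracotta tile with a cream inlaid motif, 50 x 50 mm, 12 mm thick, about 55 g, lying flat in the channel (top 27 mm above the bench, 6 mm proud of the rails); number 2 of the row of five touching tiles counted from the end stop. Origin: the middle of the underside; z up. Slides freely in the channel with 1 mm play a side; home, its middle is 75 mm from the stop face
- tile_3: Terracotta tile with a cream inlaid motif, 50 x 50 mm, 12 mm thick, about 55 g, lying flat in the channel (top 27 mm above the bench, 6 mm proud of the rails); number 3 of the row of five touching tiles counted from the end stop. Origin: the middle of the underside; z up. Slides freely in the channel with 1 mm play a side; home, its middle is 125 mm from the stop face
- tile_4: Terracotta tile with a cream inlaid motif, 50 x 50 mm, 12 mm thick, about 55 g, lying flat in the channel (top 27 mm above the bench, 6 mm proud of the rails); number 4 of the row of five touching tiles counted from the end stop. Origin: the middle of the underside; z up. Slides freely in the channel with 1 mm play a side; home, its middle is 175 mm from the stop face
- tile_5: Terracotta tile with a cream inlaid motif, 50 x 50 mm, 12 mm thick, about 55 g, lying flat in the channel (top 27 mm above the bench, 6 mm proud of the rails); number 5 of the row of five touching tiles counted from the end stop (the last tile, at the open end). Origin: the middle of the underside; z up. Slides freely in the channel with 1 mm play a side; home, its middle is 225 mm from the stop face
- keeper (a joint): Angle of the keeper, a wooden turn-button (bar 18 mm wide, 78 mm pivot to tip, 21.5 to 31.5 mm above the bench) on the board's +x rail. 0: points along the board's +y, clear of the channel; negative: swung outwards; grows anticlockwise seen from above; 1.57: across the channel against its dowel, 3 mm behind a row that is home. Turns with under 1 N at the knob, stays where left
- keeper_pivot (a point): Centre of the keeper's pivot screw, half-way up the bar, 26.5 mm above the bench; at x = +38.5 mm, y = +77 mm in the board's frame. The dowel it closes against is 6 mm thick, its top 31.5 mm above the bench, at x = -34 mm, y = +64.5 mm
- keeper_knob (a point): Centre of the small brass knob standing on the keeper near its tip: 14 mm diameter, 22 mm tall, its top 53.5 mm above the bench, 66 mm from the pivot axis. This point is 42.5 mm above the bench
- jar: Bystander: small lidded glaze jar, 54 mm diameter, 58 mm tall, standing; origin in the middle of its underside
- mug: Bystander: unglazed mug, 78 mm diameter, 85 mm tall, standing; origin in the middle of its underside
- dish: Bystander: small bowl, 90 mm diameter, 32 mm tall; origin in the middle of its underside
- brush: Bystander: paint brush about 190 mm long lying on the bench along its own x
- prop: Bystander: square kiln prop 38 x 38 x 75 mm, standing; origin in the middle of its underside
- scraper: Bystander: wooden-handled scraper about 200 mm long lying on the bench along its own x
- glaze: Bystander: larger lidded glaze jar, 76 mm diameter, 95 mm tall, standing beyond the end stop; origin in the middle of its underside
Mind the look-alikes: they are no part of the job. What is shaped like the tile_4 but blue is not meant. What is shaped like the tile_3 but grey is not meant.

How it is judged:
By the outcome, as a careful person would: the job done as asked, in the order asked, and still so for the second after the job is handed in, with the robot touching nothing.
It also fails if it takes over 48 s, if anything falls off the work surface, if the arm or the gripper's body presses on something with over 40 N, if the wrist force passes 120 N, or if a joint passes its speed limit or range.

## Working session

There is one attempt and no reset: what is moved stays moved. The work goes in short steps, Python scripts to look and compute and a tool call to move; the robot and the scene stay as the last step left them, time stands still between calls to the robot, and variables do not carry over. Pictures are saved under pics/ and viewed, at most 10 in all, crops included, and the job is handed in when it is done.

Besides the shell and the picture viewer there is one more tool, called after ">>>" as name(argument=value, ...) on one line, values as JSON. drive_tool: Moves the arm, as the interface text tells. Its arguments: {"type":"object","properties":{"steps":{"type":"array"},"grip_force":{"type":"number"}},"required":["steps"]}

```bash
mkdir -p pics
cat > h.py <<'E'
import numpy as np, cv2
from cell import observe, get_image, arm
from scipy.spatial.transform import Rotation as R
def rotm(a):
    a=np.array(a,float)
    if a.shape==(3,3): return a
    return R.from_rotvec(a).as_matrix() if a.size==3 else R.from_quat(a).as_matrix()
def ray(c,u,v):
    f=c["image"].shape[0]/2/np.tan(np.radians(c["vfov"])/2)
    return rotm(c["attitude"])@np.array([(u-c["cx"])/f,(v-c["cy"])/f,1.])
def plane(c,u,v,z):
    d=ray(c,u,v); p=np.array(c["xyz"]); return p+d*(z-p[2])/d[2]
def proj(c,P):
    f=c["image"].shape[0]/2/np.tan(np.radians(c["vfov"])/2)
    q=rotm(c["attitude"]).T@(np.array(P)-c["xyz"]); return q[0]/q[2]*f+c["cx"],q[1]/q[2]*f+c["cy"]
def save(c,n): cv2.imwrite("pics/"+n,c["image"][:,:,::-1])
E
python3 - <<'E'
from h import *
for n in("scene","top"):
    c=get_image(n); save(c,n+"0.png"); print(n,c["vfov"],c["cx"],c["cy"],c["xyz"],np.round(c["attitude"],3).tolist())
s=observe(); print(s)
print(arm.tcp_to_grasp)
E
```

```text
scene 54.553132221139045 280.6988114004621 208.58660136354925 [ 1.05398955 -0.18201433  0.78997666] [-2.038, -1.631, 0.517]
top 51.08729716650362 284.22095947976646 207.37321153988856 [ 0.46367405 -0.0684909   1.14288978] [-2.199, 2.184, -0.069]
{'clock': 0.1, 'joints': array([ 1.12037778,  0.43510615,  0.02493334,  1.57395753, -0.01161894,
        1.13398994, -0.07509559]), 'dq': array([-0.00113539, -0.0008733 ,  0.00041138, -0.00344086,  0.00216036,
        0.00053599,  0.00193683]), 'joint_efforts': array([ 3.34670294e-03, -6.69121885e+01,  9.88073386e-01, -3.15146434e+01,
       -6.04540645e-02,  3.73093807e-02,  1.00184930e-04]), 'position': array([ 0.21284382, -0.58713099,  0.18777109]), 'ee_rot': array([-3.09295461e+00, -5.43325266e-01,  4.89802515e-04]), 'force': array([ 0.39084068,  0.47691371, -0.31511595]), 'ft_torque': array([-0.04083555, -0.01767593,  0.01180296]), 'gripper_force': 0.0, 'width': 1.001730803967084}
0.0188
```

View pics/top0.png

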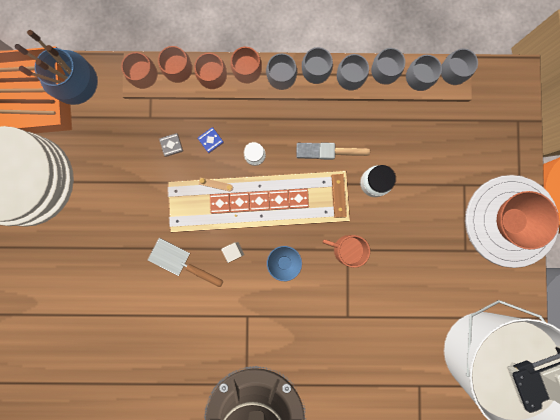

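View pics/scene0.png

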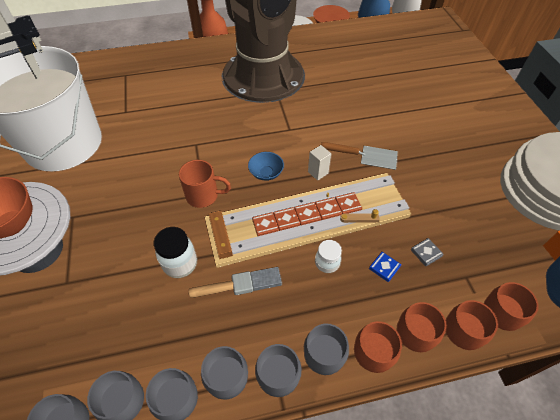

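Top view: the board runs from (168,208) to (348,197), with its stop at the right, at (340,196). The row of five terracotta tiles spans columns 210–308 at row ~201, and the keeper goes from (231,187) to (202,182), swung slightly outwards. The look-alikes are the loose grey tile (171,145) and the blue tile (210,140), both off the board. The tiles that fit the description are the five terracotta ones in the channel. I'll confirm with one enlarged crop.

Run:
```python
from h import *
c=get_image("top"); im=c["image"]
x0,y0=165,130
cv2.imwrite("pics/crop1.png",cv2.resize(im[y0:260,x0:355,::-1],None,fx=4,fy=4,interpolation=cv2.INTER_CUBIC))
def tiles(c,roi):
    h=cv2.cvtColor(c["image"],cv2.COLOR_RGB2HSV).astype(int)
    m=((h[...,0]<9)|(h[...,0]>172))&(h[...,1]>120)&(h[...,2]>70)
    k=np.zeros_like(m);a,b,d,e=roi;k[a:b,d:e]=m[a:b,d:e]
    k=cv2.morphologyEx(k.astype(np.uint8),cv2.MORPH_CLOSE,np.ones((5,5)))
    cs,_=cv2.findContours(k,cv2.RETR_EXTERNAL,cv2.CHAIN_APPROX_NONE)
    r=max(cs,key=cv2.contourArea); return cv2.minAreaRect(r)
for n,roi in(("top",(185,225,200,325)),("scene",(185,245,245,370))):
    c=get_image(n); r=tiles(c,roi); b=cv2.boxPoints(r); print(n,r)
    print(np.round([plane(c,*p,.027)[:2] for p in b],4).tolist())
# light-plywood/rail outline in top
c=get_image("top");h=cv2.cvtColor(c["image"],cv2.COLOR_RGB2HSV)
print("ply",h[223,200],h[203,190],"rail",h[219,220],"stop",h[197,339],"bench",h[235,200],"keeper",h[186,220],h[181,203])
```

```text
top ((258.7444763183594, 200.460205078125), (18.754425048828125, 97.00054931640625), 86.46771240234375)
[[0.5643, 0.1192], [0.5814, -0.1274], [0.5336, -0.1306], [0.5166, 0.1154]]
scene ((307.0, 213.00003051757812), (19.402849197387695, 107.68582153320312), 75.96376037597656)
[[0.5342, -0.1283], [0.5147, 0.1272], [0.5691, 0.1199], [0.5856, -0.1272]]
ply [  0   6 230] [ 19  85 236] rail [  6   6 228] stop [ 13 137 173] bench [ 13 119 159] keeper [ 15 102 219] [ 19 137 211]
```

View pics/crop1.png

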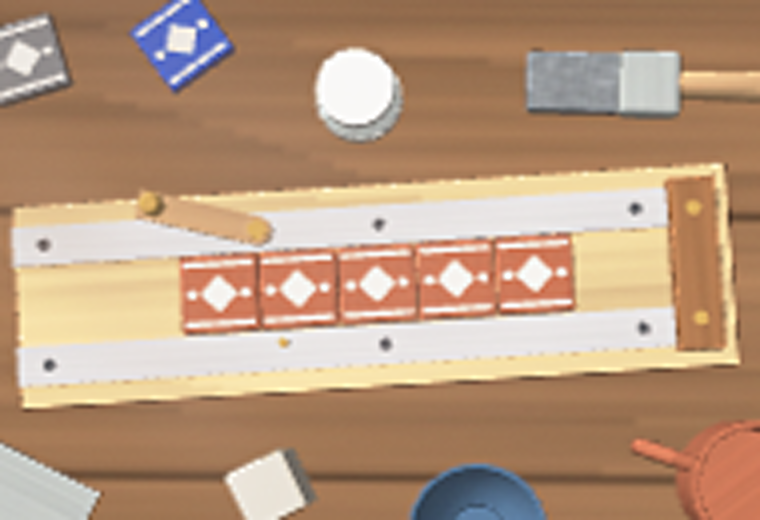

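The crop confirms it: five terracotta tiles in the channel, the knob at px (202.7,181), the pivot screw at (229.5,187.5), the dowel at (236,215.7) and the stop face running from (331.6,176) to (334,217). The blue and grey tiles lie apart on the bench.

Run:
```python
from h import *
c=get_image("top")
P=lambda x,y,z: plane(c,165+x/4-.4,130+y/4-.4,z)[:2]*1000
co=[P(12,208,.015),P(722,164,.015),P(738,362,.015),P(24,408,.015)]
print("corners",np.round(co,1).tolist())
bm=np.array([[65,235],[65,-225],[-65,-225],[-65,235]],float)
piv,dow=P(258,230,.0315),P(284,343,.0315)
src=np.vstack([bm,[[38.5,77],[-34,64.5]]]); dst=np.vstack([co,[piv,dow]])
a,b=src.mean(0),dst.mean(0); H=(src-a).T@(dst-b)
U,S,V=np.linalg.svd(H); Rm=V.T@U.T; t=b-Rm@a
print("yaw",np.degrees(np.arctan2(Rm[1,0],Rm[0,0])),"origin",t,"res",np.round(dst-(src@Rm.T+t),1).tolist())
W=lambda p:np.round(Rm@np.array(p)+t,1)
k=P(151,204,.0535); print("knob",k,"pivot",piv,W([38.5,77]),"board frame",Rm.T@(k-t))
kb=Rm.T@(k-t)-[38.5,77]; print("r",np.hypot(*kb),"angle",np.arctan2(-kb[0],kb[1]))
for q in ((181,259),(185,332),(571,236),(576,308)): print("tile corner board",np.round(Rm.T@(P(*q,.027)-t),1))
for q in ((0,-185),(0,65),(0,115),(0,145)): print(q,W(q))
print("stop",[np.round(Rm.T@(P(*q,.037)-t),1).tolist() for q in((666,186),(677,350))])
cs=get_image("scene")
for p,z in(((38.5,77),.0315),((-34,64.5),.0315),((0,115),.027),((0,-185),.037)):
    print("scene px",p,proj(cs,[*(W(p)/1000),z]))
s=observe();print(R.from_rotvec(s["ee_rot"]).as_matrix().round(3))
```

```text
corners [[596.9, 230.5], [628.9, -227.5], [500.9, -237.6], [468.3, 219.8]]
yaw 4.081111550723118 origin [549.07934437  -9.07480617] res [[-0.2, 0.5], [-1.1, 1.4], [0.7, 0.5], [0.7, -0.9], [0.1, -0.8], [-0.2, -0.7]]
knob [595.52894579 133.78595519] pivot [582.0828097  69.645456 ] [582.   70.5] board frame [ 56.49902214 139.19275521]
r 64.74491176362278 angle -0.2817103886880593
tile corner board [ 23.6 126.7]
tile corner board [-23.  126.7]
tile corner board [  22.4 -122.2]
tile corner board [ -23.7 -122.3]
(0, -185) [ 562.2 -193.6]
(0, 65) [544.5  55.8]
(0, 115) [540.9 105.6]
(0, 145) [538.8 135.6]
stop [[49.3, -183.8], [-54.8, -183.4]]
scene px (38.5, 77) (np.float64(343.0045776801793), np.float64(216.6713729712875))
scene px (-34, 64.5) (np.float64(326.4614877667916), np.float64(193.47357825520237))
scene px (0, 115) (np.float64(351.74526347637675), np.float64(200.79553108918992))
scene px (0, -185) (np.float64(225.0525081659686), np.float64(229.80559095620765))
[[ 0.94   0.341 -0.   ]
 [ 0.341 -0.94   0.   ]
 [ 0.    -0.    -1.   ]]
```

>>> drive_tool(steps=[[1, 16, 36.5, 0, -0.0927], [1, 16, 36.5, 0, -0.0927], [1, 16, 36.5, 0, -0.0927], [1, 16, 36.5, 0, 0], [1, 16, 36.5, 0, 0], [1, 16, 36.5, 0, 0], [1, 16, 36.5, 0, 0], [1, 16, 36.5, 0, 0], [1, 16, 36.5, 0, 0], [1, 16, 36.5, 0, 0], [1, 16, 36.5, 0, 0], [1, 16, 36.5, 0, 0], [1, 16, 36.5, 0, 0], [1, 16, 36.5, 0, 0], [1, 16, 36.5, 0, 0], [1, 16, 36.5, 0, 0], [1, 16, 36.5, 0, 0], [1, 16, 36.5, 0, 0], [1, 16, 36.5, 0, 0], [1, 16, 36.5, 0, 0]], grip_force=20)

```text
clock: 2.07
position: [0.5336, 0.1442, 0.1886]
ee_rot: [3.14, 0.109, 0.001]
force: [0.5, -0.9, 0.2]
width: 0.009
gripper_force: 0.0
```

>>> drive_tool(steps=[[1, 4, 11, -35, 0], [1, 0, 0, -35, 0], [1, 0, 0, -35, 0], [1, 0, 0, -25, 0], [1, 0, 0, -10, 0], [1, 0, 0, 0, 0]])

```text
clock: 2.57
position: [0.5354, 0.1527, 0.0463]
ee_rot: [3.138, 0.109, -0.006]
force: [-0.6, 0.4, -0.2]
width: 0.005
gripper_force: 0.0
```

Run:
```python
from h import *
a=get_image("wrist")["image"]; b=get_image("scene")["image"][150:270,230:430]
b=cv2.resize(b,(700,420),interpolation=cv2.INTER_CUBIC)[:,230:]
a=cv2.resize(a,(330,248)); o=np.zeros((420,800,3),np.uint8); o[:248,:330]=a; o[:,330:]=b
cv2.imwrite("pics/near.png",o[:,:,::-1])
s=observe();print(s["position"],R.from_rotvec(s["ee_rot"]).as_matrix().round(3).tolist())
```

```text
[0.53773261 0.15371987 0.04951404] [[0.998, 0.069, 0.001], [0.069, -0.998, 0.0], [0.001, -0.0, -1.0]]
```

View pics/near.png

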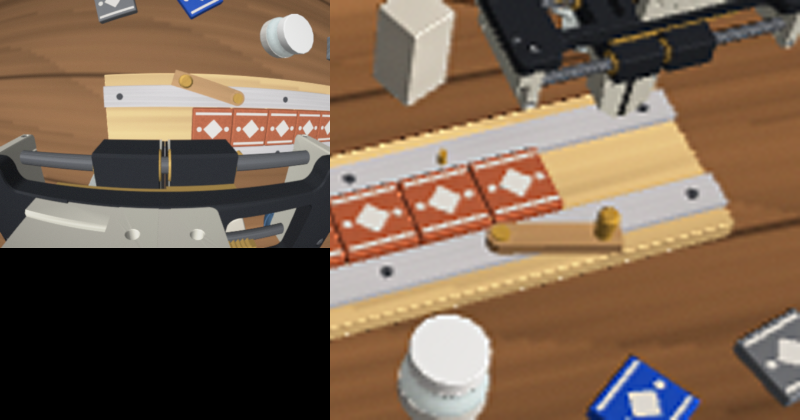

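The wrist and scene views show the shut fingertips over the channel behind tile 5, the keeper clear, and nothing nearby. I'll descend and push.

>>> drive_tool(steps=[[1, 0, 0, -15, 0], [1, 0, 0, -10, 0], [1, 0, 0, -4, 0], [1, 0, 0, 0, 0], [1, 0.4, -5, 0, 0], [1, 0.4, -5, 0, 0], [1, 0.4, -5, 0, 0], [1, 0.4, -5, 0, 0], [1, 0, 0, 0, 0]])

```text
clock: 3.42
position: [0.539, 0.1315, 0.0197]
ee_rot: [3.139, 0.106, 0.0]
force: [-0.2, 0.1, -0.0]
width: 0.004
gripper_force: 0.0
```

```bash
cat > row.py <<'E'
from h import *
Rm=R.from_euler('z',4.081,degrees=True).as_matrix()[:2,:2]; t=np.array([549.08,-9.07])
B=lambda p: np.round(Rm.T@(np.array(p[:2])*1000-t),1)
if __name__=="__main__":
    s=observe(); print("clock",s["clock"],"tcp board",B(s["position"]),s["position"][2],"F",s["force"].round(2))
    c=get_image("top"); h=cv2.cvtColor(c["image"],cv2.COLOR_RGB2HSV).astype(int)
    m=((h[...,0]<9)|(h[...,0]>172))&(h[...,1]>120)&(h[...,2]>70)
    k=np.zeros(m.shape,np.uint8);k[185:225,190:340]=m[185:225,190:340]
    k=cv2.morphologyEx(k,cv2.MORPH_CLOSE,np.ones((5,5)))
    cs,_=cv2.findContours(k,cv2.RETR_EXTERNAL,cv2.CHAIN_APPROX_NONE)
    for q in cs:
        if cv2.contourArea(q)>100: print([B(plane(c,*p,.027)).tolist() for p in cv2.boxPoints(cv2.minAreaRect(q))])
E
python3 row.py
```

```text
clock 3.4167 tcp board [-1.000e-01  1.409e+02] 0.019664643089882833 F [-0.16  0.08 -0.03]
[[24.1, 59.7], [23.9, -119.7], [-24.0, -119.5], [-23.7, 59.5]]
```

>>> drive_tool(steps=[[1, 0.4, -5, 0, 0], [1, 0.4, -5, 0, 0], [1, 0.4, -5, 0, 0], [1, 0.4, -5, 0, 0], [1, 0.4, -5, 0, 0], [1, 0.3, -5, 0, 0], [1, 0.3, -5, 0, 0], [1, 0.3, -5, 0, 0], [1, 0, 0, 0, 0]])

```text
clock: 4.22
position: [0.5415, 0.0918, 0.0194]
ee_rot: [3.139, 0.107, -0.0]
force: [-0.3, 0.3, -0.5]
width: 0.003
gripper_force: 0.0
```

```bash
python3 row.py
```

```text
clock 4.2167 tcp board [ -0.3 101.1] 0.01935531187440207 F [-0.33  0.34 -0.46]
[[24.0, 13.8], [23.9, -120.4], [-24.0, -120.1], [-23.7, 13.7]]
```

Run:
```python
from h import *
b=get_image("scene")["image"][150:260,215:415]; a=get_image("top")["image"][160:240,160:360]
o=np.vstack([cv2.resize(b,(600,330),interpolation=cv2.INTER_CUBIC),cv2.resize(a,(600,240),interpolation=cv2.INTER_CUBIC)])
cv2.imwrite("pics/n2.png",o[:,:,::-1])
```

```text
(no output)
```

View pics/n2.png

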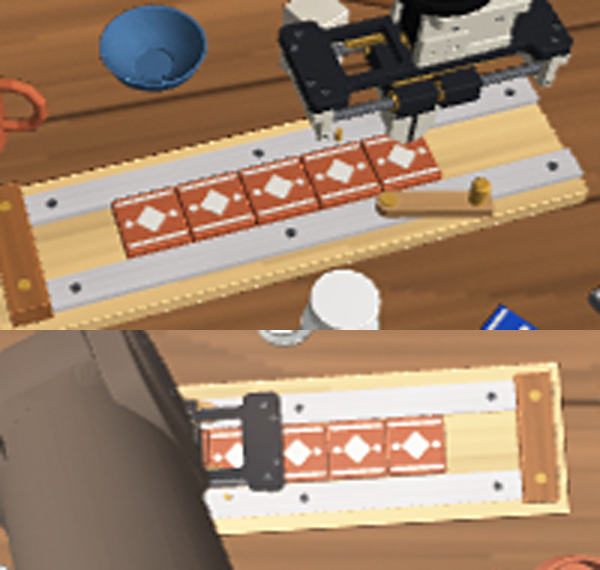

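Run:
```python
from h import *
c=get_image("scene"); s=observe(); p=s["position"]
print(p,proj(c,p),"earlier",proj(c,[.5377,.1537,.0495]),"seen now ~(351.7,196); earlier tip crop")
for z in(.02,.03,.04,.06): print(z,proj(c,[p[0],p[1],z]))
# earlier: crop px -> full
print((625+(-330)+230)/3.5+230,112/3.5+150)
ct=get_image("top");print("top",proj(ct,p))
b=c["image"][170:215,320:385]; cv2.imwrite("pics/n3.png",cv2.resize(b[:,:,::-1],None,fx=10,fy=10,interpolation=cv2.INTER_CUBIC))
```

```text
[0.54150947 0.09377237 0.01949817] (np.float64(346.5485945672609), np.float64(203.793533738526)) earlier (np.float64(372.60360448615785), np.float64(190.233457097479)) seen now ~(351.7,196); earlier tip crop
0.02 (np.float64(346.57742705337307), np.float64(203.66734355303714))
0.03 (np.float64(347.15718457729724), np.float64(201.12993803074073))
0.04 (np.float64(347.7470411511905), np.float64(198.54833233146653))
0.06 (np.float64(348.95812568000656), np.float64(193.2478188502689))
380.0 182.0
top (np.float64(220.0238775715681), np.float64(203.29626885363095))
```

View pics/n3.png

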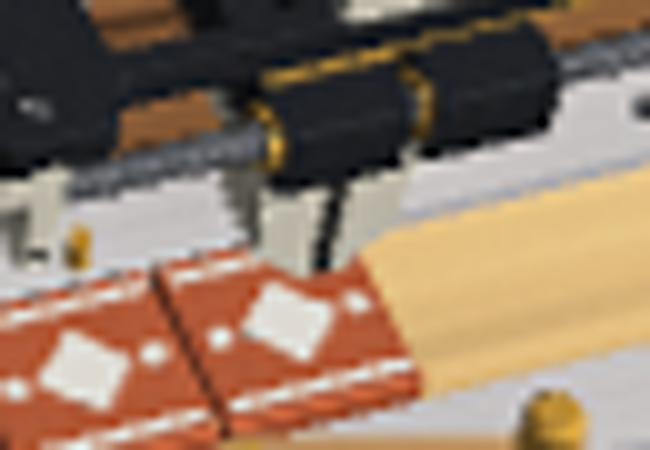

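The shut tip appears at about (351.5,197), but the reported TCP projects to (346.5,204) and the row hasn't moved. Reported pose and image disagree, so I'm checking against the wrist camera and the base before going on.

>>> drive_tool(steps=[[1, 0, 0, 15, 0], [1, 0, 0, 20, 0], [1, 0, 0, 0, 0]])

```text
clock: 4.72
position: [0.5434, 0.0946, 0.0574]
ee_rot: [-3.139, -0.11, -0.007]
force: [0.8, 0.5, 0.0]
width: 0.006
gripper_force: 0.0
```

```bash
cat >> h.py <<'E'
def projfish(c,P):
    f=c["image"].shape[0]/2/np.tan(np.radians(c["vfov"])/2)
    q=rotm(c["attitude"]).T@(np.array(P)-c["xyz"]); th=np.arctan2(np.hypot(q[0],q[1]),q[2]); k=f*th/np.hypot(q[0],q[1])
    return q[0]*k+c["cx"],q[1]*k+c["cy"]
E
python3 - <<'E'
from h import *
from row import Rm,t,B
c=get_image("wrist"); im=c["image"].copy(); s=observe(); p=s["position"]; print(p,c["vfov"],c["cx"],c["cy"],c["xyz"])
W=lambda x,y,z: np.array([*((Rm@np.array([x,y])+t)/1000),z])
for n,P in {"knobtop":[.5955,.1338,.0535],"piv":W(38.5,77,.0315),"screwdowel":W(-34,64.5,.0315),"tilecorner":W(25,126.7,.027),"boardcorner":W(65,235,.015),"tcp":p}.items():
    u,v=projfish(c,P); print(n,u,v); cv2.drawMarker(im,(int(round(u)),int(round(v))),(0,255,0),cv2.MARKER_CROSS,10,1)
ct=get_image("top"); sc=get_image("scene"); print("origin top/scene",proj(ct,[0,0,0]),proj(sc,[0,0,0]),"tcp scene",proj(sc,p),"tcp top",proj(ct,p))
print("bar",B(plane(ct,248,197,.12)),"attitude cam z",rotm(c["attitude"])[:,2])
o=np.zeros((600,800,3),np.uint8); o[:420,:560]=im; b=sc["image"][150:220,310:410]; o[420:,:257]=cv2.resize(b,(257,180)); cv2.imwrite("pics/w1.png",o[:,:,::-1])
E
```

```text
[0.54287577 0.09428467 0.05605917] 65.70646984690485 279.33855490922866 206.95580253975677 [0.60952653 0.0995547  0.25468719]
knobtop 223.07658631629215 144.35684914540403
piv 318.59780201433585 167.9312150871206
screwdowel 331.93754642300655 263.904960357895
tilecorner 247.9266113930347 185.8419212341896
boardcorner 115.53763433439423 135.9230075122636
tcp 280.4774181862245 230.5957013834789
origin top/scene (np.float64(254.78509202071407), np.float64(417.48263077224476)) (np.float64(262.3866075073504), np.float64(74.95047160498018)) tcp scene (np.float64(349.12153799575486), np.float64(194.73584429521213)) tcp top (np.float64(217.7113139446103), np.float64(201.71046199798286))
bar [ 2.3 23.2] attitude cam z [-0.24876267 -0.01676091 -0.96841944]
```

View pics/w1.png

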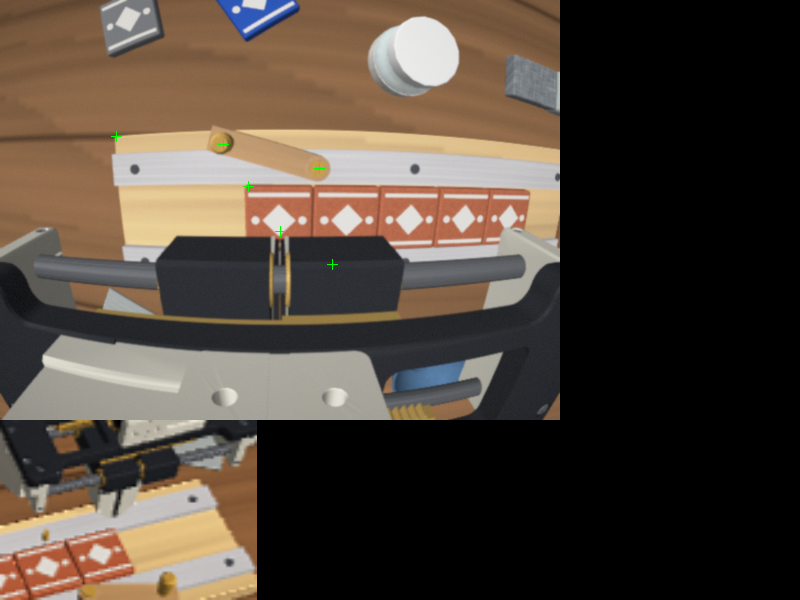

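Run:
```python
from h import *
from row import B
def fishray(c,u,v):
    f=210/np.tan(np.radians(c["vfov"])/2); a=np.array([u-c["cx"],v-c["cy"]]); r=np.hypot(*a); th=r/f
    return rotm(c["attitude"])@np.array([*(a/r*np.sin(th)),np.cos(th)])
w=get_image("wrist"); s=get_image("scene"); p=observe()["position"]; print("tcp",p,B(p))
for wv in((280,236),(280,240),(280,246)):
  for sv in((356,187),(354,187),(356,189)):
    d1=fishray(w,*wv); d2=ray(s,*sv); d2/=np.linalg.norm(d2)
    k=np.linalg.lstsq(np.c_[d1,-d2],np.array(s["xyz"])-w["xyz"],rcond=None)[0]
    a=w["xyz"]+d1*k[0]; b=s["xyz"]+d2*k[1]; print(wv,sv,((a+b)/2-p).round(4),"gap",np.linalg.norm(a-b).round(4))
g=w["image"]; print("col 280 rows 224-262:",g[224:262:2,280].tolist())
o=np.zeros((600,800,3),np.uint8)
o[:400,:800]=cv2.resize(g[215:275,220:340],(800,400),interpolation=cv2.INTER_CUBIC)
o[400:,:400]=cv2.resize(s["image"][165:205,325:405],(400,200),interpolation=cv2.INTER_CUBIC)
cv2.imwrite("pics/w2.png",o[:,:,::-1])
```

```text
tcp [0.54086806 0.09333367 0.0536987 ] [ -0.9 102.7]
(280, 236) (356, 187) [0.0165 0.0028 0.0502] gap 0.0046
(280, 236) (354, 187) [0.0132 0.0016 0.0447] gap 0.0013
(280, 236) (356, 189) [0.015  0.0034 0.0426] gap 0.0073
(280, 240) (356, 187) [0.0146 0.0031 0.0488] gap 0.0062
(280, 240) (354, 187) [0.0111 0.0019 0.043 ] gap 0.0029
(280, 240) (356, 189) [0.0131 0.0037 0.0412] gap 0.009
(280, 246) (356, 187) [0.0119 0.0034 0.0468] gap 0.0087
(280, 246) (354, 187) [0.0081 0.0023 0.0406] gap 0.0055
(280, 246) (356, 189) [0.0103 0.004  0.0394] gap 0.0117
col 280 rows 224-262: [[225, 224, 220], [227, 225, 221], [226, 224, 220], [224, 219, 211], [205, 161, 146], [190, 114, 85], [188, 108, 79], [166, 98, 72], [103, 70, 61], [109, 104, 103], [110, 106, 105], [94, 68, 60], [82, 59, 50], [95, 91, 93], [101, 101, 103], [101, 102, 104], [101, 100, 102], [100, 99, 101], [101, 101, 103]]
```

View pics/w2.png

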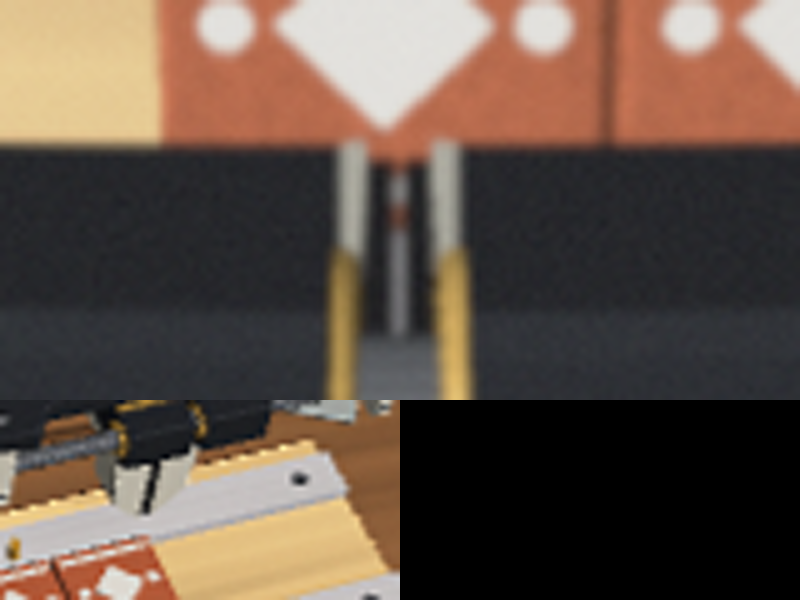

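Wrist and scene agree on where the board is, but the tip looks a few cm higher than reported. I'll settle it by touch, lowering gently onto the open channel floor behind the row.

>>> drive_tool(steps=[[1, -2.5, 32, 0, 0], [1, -2, 31, 0, 0], [1, 0, 0, -20, 0], [1, 0, 0, -14, 0], [1, 0, 0, -4, 0], [1, 0, 0, 0, 0]])

```text
clock: 5.47
position: [0.5356, 0.1558, 0.0148]
ee_rot: [3.138, 0.109, -0.005]
force: [0.0, -0.3, -0.5]
width: 0.007
gripper_force: 0.0
```

>>> drive_tool(steps=[[1, 0, 0, -3, 0], [1, 0, 0, 0, 0]])

```text
clock: 5.63
position: [0.5372, 0.1561, 0.0135]
ee_rot: [3.14, 0.108, 0.0]
force: [-1.0, 0.1, 0.3]
width: 0.008
gripper_force: 0.0
```

>>> drive_tool(steps=[[1, 0, 0, -3, 0], [1, 0, 0, -3, 0], [1, 0, 0, 0, 0]])

```text
clock: 5.88
position: [0.5369, 0.1561, 0.0072]
ee_rot: [3.14, 0.109, -0.0]
force: [-0.3, 0.5, 0.4]
width: 0.002
gripper_force: 0.0
```

>>> drive_tool(steps=[[1, 0, 0, -3, 0], [1, 0, 0, -2, 0], [1, 0, 0, 0, 0]])

```text
clock: 6.13
position: [0.5367, 0.1562, 0.002]
ee_rot: [3.139, 0.109, -0.001]
force: [0.2, 1.0, 0.8]
width: 0.008
gripper_force: 0.0
```

Run:
```python
from h import *
from row import B
s=get_image("scene"); o=observe(); p=o["position"]; print(p,B(p),o["force"],proj(s,p),proj(s,[*p[:2],.02]))
a=s["image"][160:215,330:420]
cv2.imwrite("pics/w3.png",cv2.resize(a[:,:,::-1],(800,489),interpolation=cv2.INTER_CUBIC))
```

```text
[0.53681079 0.15636833 0.00222587] [ -0.5 165.9] [ 0.05855343 -0.0665976  -0.3180168 ] (np.float64(369.8530893360383), np.float64(201.87167405136782)) (np.float64(371.2135293217712), np.float64(197.42317813926957))
```

View pics/w3.png

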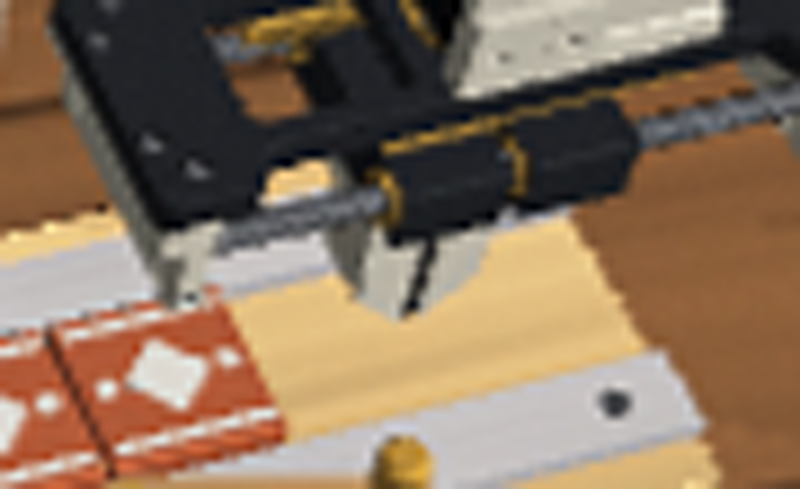

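The tip (about (375.6,196)) is over the bare channel floor, still with no contact; I'm continuing down.

>>> drive_tool(steps=[[1, 0, 0, -3, 0], [1, 0, 0, 0, 0]])

```text
clock: 6.35
position: [0.5368, 0.1563, -0.0009]
ee_rot: [3.14, 0.109, -0.001]
force: [-0.2, -0.3, 0.5]
width: 0.007
gripper_force: 0.0
```

>>> drive_tool(steps=[[1, 0, 0, -3, 0], [1, 0, 0, 0, 0]])

```text
clock: 6.52
position: [0.5368, 0.1563, -0.004]
ee_rot: [3.139, 0.109, -0.001]
force: [0.0, -0.4, 0.5]
width: 0.005
gripper_force: 0.0
```

>>> drive_tool(steps=[[1, 0, 0, -3, 0], [1, 0, 0, 0, 0]])

```text
clock: 6.68
position: [0.5368, 0.1563, -0.007]
ee_rot: [3.139, 0.109, -0.001]
force: [-0.0, 0.3, -0.5]
width: 0.007
gripper_force: 0.0
```

>>> drive_tool(steps=[[1, 0, 0, -2, 0], [1, 0, 0, -2, 0], [1, 0, 0, 0, 0]])

```text
clock: 6.93
position: [0.5368, 0.1563, -0.011]
ee_rot: [3.139, 0.109, -0.001]
force: [-0.4, -0.1, -0.1]
width: 0.008
gripper_force: 0.0
```

>>> drive_tool(steps=[[1, 0, 0, -2, 0], [1, 0, 0, -2, 0], [1, 0, 0, 0, 0]])

```text
clock: 7.18
position: [0.5368, 0.1563, -0.0149]
ee_rot: [3.139, 0.109, -0.001]
force: [-0.7, -0.0, -0.2]
width: 0.007
gripper_force: 0.0
```

>>> drive_tool(steps=[[1, 0, 0, -2, 0], [1, 0, 0, -2, 0], [1, 0, 0, 0, 0]])

```text
clock: 7.43
position: [0.5368, 0.1563, -0.019]
ee_rot: [3.139, 0.109, -0.001]
force: [0.5, 0.5, 0.3]
width: 0.005
gripper_force: 0.0
```

Run:
```python
from h import *
c=get_image("scene"); p=observe()["position"]; print(p,proj(c,p))
h=cv2.cvtColor(c["image"],cv2.COLOR_RGB2HSV).astype(int)
print("cols 355..395")
for v in range(180,218):
    s=""
    for u in range(352,400):
        H,S,V=h[v,u]
        s+= "#" if V<70 else ("T" if (H<9 or H>172) and S>110 else ("w" if S>45 else ("o" if V>180 and (c["image"][v,u,2]>=c["image"][v,u,0]-3) else ("." ))))
    print(v,s)
```

```text
[ 0.53678957  0.15630938 -0.01879823] (np.float64(368.2692375874402), np.float64(206.96365072528135))
cols 355..395
180 ###########################wwwww###############.
181 #######################wwwwww##################.
182 ###################wwwwww#######ww##############
183 ###################ww#############w############w
184 ##########....###################ww############w
185 #######........###ww##############w############w
186 ######.o........###ww#############w###########ww
187 ######.........#...ww#############w###########ww
188 ######..............w#####################wwwwww
189 ######..............ww################wwwwwwwwww
190 #####.............#ww###########wwwwwwwwwwwwwwww
191 ..............#...ww##########.wwwwwwwwwwwwwwwww
192 .........wwwww......######.....wwwwwwwwwwwwwwwww
193 .....wwwwwwwwww.....##..#......wwwwwwwwwwwwwwwww
194 .TTwwwwwwwwwwww.........#.....wwwwwwwwwwwwwwwwww
195 wTTTwwwwwwwwwwww..............wwwwwwwwwwwwwwwwww
196 wTTTwwwwwwwwwwww#......#.....wwwwwwwwwwwwwwwwwww
197 TTTTTwwwwwwwwwwww......#....wwwwwwwwwwwwwwwwwwww
198 TTTTTwwwwwwwwwwww.........
[... 329 characters left out ...]
o..........
205 TTTTTTTTTwwwwwwwwwwwwwwwwwwww....oo............#
206 TTTTww.oowwwwwwwwwwwwwwww....oooo...............
207 www.owwTTTwwwwwwwwwww.ooooo.....................
208 owwTTTTTwTwwwwwww...ooooooo..o..................
209 TTTwwTTTTTwww.o..oooo.www.o.....................
210 TwTTTTTww..o.ooo...o.wwwww.o.................oo.
211 TTTww.ooooooo......owwwwwww..............oo...ww
212 woooooooooooooooooo.wwwwwww.o......oo.o...wwwwww
213 wwwwwwwwwwwwwwwwwwwwwwwwwww.o.........wwwwwwwwww
214 wwwwwwwwwwwwwwwwwwwwwwwwwww.oooo...wwwwwwwwwwwww
215 wwwwwwwwwwwwwwwwwwwwwwwwwww....wwwwwwwwwwwwwwwww
216 wwwwwwwwwwwwwwwwwwwwwwwwwwwwwwwwwwwwwwwwwwwwwwww
217 wwwwwwwwwwwwwwwwwwwwwwwwwwwwwwwwwwwwwwwwwwwwwwww
```

>>> drive_tool(steps=[[1, 0, 0, -2, 0], [1, 0, 0, 0, 0]])

```text
clock: 7.65
position: [0.5369, 0.1564, -0.0208]
ee_rot: [3.14, 0.109, -0.0]
force: [-0.7, -0.8, -0.4]
width: 0.002
gripper_force: 0.0
```

>>> drive_tool(steps=[[1, 0, 0, -2, 0], [1, 0, 0, 0, 0]])

```text
clock: 7.82
position: [0.5369, 0.1563, -0.0228]
ee_rot: [3.14, 0.109, -0.0]
force: [-0.4, 0.3, -0.0]
width: 0.004
gripper_force: 0.0
```

>>> drive_tool(steps=[[1, 0, 0, -2, 0], [1, 0, 0, 0, 0]])

```text
clock: 7.98
position: [0.5371, 0.1564, -0.023]
ee_rot: [3.139, 0.109, 0.001]
force: [-6.4, -2.3, 20.5]
width: 0.005
gripper_force: 10.2
```

Contact at reported z = -23 mm, so the real tip is about 38 mm higher than reported, as the triangulation said. It's also about 9 mm to +x and 3 mm to +y. I'll lift off 6 mm, centre and push again.

>>> drive_tool(steps=[[1, 0, 0, 6, 0], [1, -8, 0, 0, 0], [1, 0.4, -5, 0, 0], [1, 0.4, -5, 0, 0], [1, 0.4, -5, 0, 0], [1, 0.4, -5, 0, 0], [1, 0.4, -5, 0, 0], [1, 0.4, -5, 0, 0], [1, 0, 0, 0, 0]])

```text
clock: 8.73
position: [0.5316, 0.125, -0.0187]
ee_rot: [3.139, 0.107, -0.0]
force: [0.3, -0.8, 0.6]
width: 0.005
gripper_force: 0.0
```

```bash
python3 row.py
```

```text
clock 8.7333 tcp board [ -7.8 135. ] -0.018659487070409805 F [ 0.25 -0.85  0.62]
[[16.0, 114.5], [17.5, 83.1], [-14.0, 81.4], [-15.5, 112.8]]
[[24.3, 47.8], [24.4, -124.8], [-23.5, -124.6], [-23.6, 47.5]]
```

The row is now moving (leading edge shifted about 4.5 mm).

>>> drive_tool(steps=[[1, 0.35, -5, 0, 0], [1, 0.35, -5, 0, 0], [1, 0.35, -5, 0, 0], [1, 0.35, -5, 0, 0], [1, 0.35, -5, 0, 0], [1, 0.35, -5, 0, 0], [1, 0.35, -5, 0, 0], [1, 0.35, -5, 0, 0], [1, 0.35, -5, 0, 0], [1, 0.35, -5, 0, 0], [1, 0, 0, 0, 0]])

```text
clock: 9.7
position: [0.535, 0.0748, -0.0186]
ee_rot: [3.139, 0.107, -0.0]
force: [0.3, 0.1, 0.9]
width: 0.004
gripper_force: 0.3
```

```bash
python3 row.py
```

```text
clock 9.7 tcp board [-8.1 84.6] -0.018594144191258336 F [0.29 0.11 0.92]
[[24.0, -5.9], [24.7, -175.1], [-22.6, -175.0], [-23.2, -6.2]]
```

>>> drive_tool(steps=[[1, 0.14, -2, 0, 0], [1, 0.14, -2, 0, 0], [1, 0.14, -2, 0, 0], [1, 0, 0, 0, 0]])

```text
clock: 10.08
position: [0.5353, 0.0701, -0.0186]
ee_rot: [3.139, 0.109, -0.0]
force: [-0.7, 0.7, 0.5]
width: 0.003
gripper_force: 0.5
```

>>> drive_tool(steps=[[1, 0.1, -1.5, 0, 0], [1, 0, 0, 0, 0]])

```text
clock: 10.25
position: [0.5354, 0.0687, -0.0186]
ee_rot: [3.14, 0.109, -0.0]
force: [-0.4, 1.9, 0.9]
width: 0.005
gripper_force: 0.6
```

>>> drive_tool(steps=[[1, 0.1, -1.5, 0, 0], [1, 0, 0, 0, 0]])

```text
clock: 10.42
position: [0.5355, 0.0672, -0.0186]
ee_rot: [3.14, 0.109, -0.0]
force: [-0.8, 0.6, 1.3]
width: 0.011
gripper_force: 0.7
```

>>> drive_tool(steps=[[1, 0.1, -1.5, 0, 0], [1, 0, 0, 0, 0]])

```text
clock: 10.58
position: [0.5356, 0.0666, -0.0185]
ee_rot: [-3.139, -0.11, -0.0]
force: [-1.4, 3.8, 1.7]
width: 0.001
gripper_force: 1.6
```

>>> drive_tool(steps=[[1, 0.1, -1.5, 0, 0], [1, 0, 0, 0, 0]])

```text
clock: 10.75
position: [0.5358, 0.0663, -0.0183]
ee_rot: [-3.138, -0.111, -0.001]
force: [-0.8, 6.9, 1.6]
width: 0.004
gripper_force: 3.0
```

```bash
python3 row.py
```

```text
clock 10.75 tcp board [-7.9 76.1] -0.01834719079162596 F [-0.84  6.87  1.58]
[[24.2, -16.2], [23.6, -183.6], [-23.3, -183.1], [-22.6, -16.1]]
```

Home: force is building with no travel, and the leading edge is at the stop. Next I'll back off, lift and move to the outer side of the knob.

>>> drive_tool(steps=[[1, -0.7, 10, 0, 0], [1, 0, 0, 32, 0], [1, 0, 0, 32, 0], [1, 26.6, 20.6, 0, 0], [1, 26.6, 20.6, 0, 0], [1, 26.6, 20.6, 0, 0], [1, 0, 0, 0, 0]])

```text
clock: 11.38
position: [0.6192, 0.1413, 0.0461]
ee_rot: [-3.137, -0.113, -0.007]
force: [0.5, 0.7, 1.3]
width: 0.004
gripper_force: 0.0
```

```bash
cat > tip.py <<'E'
from h import *
from row import B,Rm,t
s=observe(); p=s["position"]; print("clock",s["clock"],"tcp board",B(p),p[2],"F",s["force"].round(2))
W=lambda x,y,z: np.array([*((Rm@np.array([x,y])+t)/1000),z])
c=get_image("wrist"); h=cv2.cvtColor(c["image"],cv2.COLOR_RGB2HSV).astype(int)
# brass knob: most saturated yellow blob
m=((h[...,0]>14)&(h[...,0]<26)&(h[...,1]>135)&(h[...,2]>120)).astype(np.uint8)
n,l,st,ce=cv2.connectedComponentsWithStats(m)
for i in range(1,n):
    if st[i,4]>25:
        u,v=ce[i]; f=210/np.tan(np.radians(c["vfov"])/2); a=np.array([u-c["cx"],v-c["cy"]]); r=np.hypot(*a)
        d=rotm(c["attitude"])@np.array([*(a/r*np.sin(r/f)),np.cos(r/f)]); q=c["xyz"]+d*(.0535-c["xyz"][2])/d[2]; b=B(q)
        e=b-[38.5,77]; print("blob",ce[i].round(1),st[i,4],b,"r",np.hypot(*e).round(1),"th",np.arctan2(-e[0],e[1]).round(3))
E
python3 row.py; python3 tip.py
```

```text
clock 11.3833 tcp board [ 80.6 145. ] 0.046053709977332734 F [0.47 0.73 1.28]
[[24.2, 63.4], [24.9, -183.5], [-22.6, -183.2], [-23.2, 63.0]]
clock 11.4333 tcp board [ 78.  142.9] 0.04535242978756155 F [-1.58 -0.64 -0.29]
blob [117.8 312.3] 27 [ 13.4 265.3] r 190.0 th 0.133
blob [338.4 318.2] 594 [ 15.4 102.1] r 34.1 th 0.744
blob [237.5 321.4] 27 [ 13.1 172.5] r 98.8 th 0.26
blob [412.6 413.7] 435 [-105.8   17.6] r 156.0 th 1.961
```

>>> drive_tool(steps=[[1, 0, 0, -25, 0], [1, 0, 0, -15, 0], [1, 0, 0, -5, 0], [1, -3, -0.2, 0, 0], [1, -3, -0.2, 0, 0], [1, -3, -0.2, 0, 0], [1, 0, 0, 0, 0]])

```text
clock: 12.07
position: [0.6055, 0.1356, 0.0015]
ee_rot: [-3.14, -0.109, -0.001]
force: [0.8, 0.5, 0.6]
width: 0.004
gripper_force: 0.0
```

```bash
cat > knob.py <<'E'
from h import *
from row import B,Rm,t
s=observe(); p=s["position"]; print("clock",s["clock"],"tcp board",B(p),p[2].round(4),"F",s["force"].round(2))
c=get_image("scene"); h=cv2.cvtColor(c["image"],cv2.COLOR_RGB2HSV).astype(int)
m=((h[...,0]>14)&(h[...,0]<26)&(h[...,1]>150)&(h[...,2]>70)).astype(np.uint8); m[:150]=0;m[260:]=0;m[:,:300]=0;m[:,420:]=0
n,l,st,ce=cv2.connectedComponentsWithStats(m)
for i in range(1,n):
    if st[i,4]>12:
        b=B(plane(c,*ce[i],.044)); e=b-[38.5,77]; print("blob",ce[i].round(1),st[i,4],b,"r",np.hypot(*e).round(1),"th",np.arctan2(-e[0],e[1]).round(3))
E
python3 knob.py
```

```text
clock 12.0667 tcp board [ 66.6 140.3] 0.0015 F [0.82 0.55 0.6 ]
blob [365.2 189. ] 37 [-11.8 150.9] r 89.4 th 0.598
blob [343.9 216.4] 18 [45.8 74.5] r 7.7 th -1.901
```

>>> drive_tool(steps=[[1, -5.1, -0.4, 0, 0], [1, -5.1, -0.4, 0, 0], [1, -5.1, -0.4, 0, 0], [1, -5.1, -0.4, 0, 0], [1, -4.8, -1.1, 0, 0], [1, -4.8, -1.1, 0, 0], [1, -4.8, -1.1, 0, 0], [1, -4.8, -1.1, 0, 0], [1, 0, 0, 0, 0]])

```text
clock: 12.87
position: [0.5652, 0.1287, 0.0003]
ee_rot: [3.139, 0.109, -0.001]
force: [-0.2, -0.6, -0.2]
width: 0.007
gripper_force: 0.0
```

```bash
python3 knob.py
```

```text
clock 12.8667 tcp board [ 25.8 136.3] 0.0003 F [-0.19 -0.57 -0.25]
blob [355.4 175. ] 36 [-57.6 145.7] r 118.1 th 0.95
blob [344.1 216.2] 21 [45.5 75.2] r 7.2 th -1.822
```

>>> drive_tool(steps=[[1, -4.3, -2.4, 0, 0], [1, -4.3, -2.4, 0, 0], [1, -4.3, -2.4, 0, 0], [1, -4.3, -2.4, 0, 0], [1, -3.4, -3.6, 0, 0], [1, -3.4, -3.6, 0, 0], [1, -3.4, -3.6, 0, 0], [1, -3.4, -3.6, 0, 0], [1, 0, 0, 0, 0], [1, 12, 10, 0, 0], [1, 0, 0, 35, 0], [1, 0, 0, 15, 0], [1, -10, 30, 0, 0], [1, 0, 0, 0, 0]])

```text
clock: 14.08
position: [0.5357, 0.1514, 0.0517]
ee_rot: [-3.135, -0.116, -0.001]
force: [-0.1, 1.3, -1.1]
width: 0.003
gripper_force: 0.0
```

```bash
python3 knob.py; python3 tip.py; python3 row.py
python3 - <<'E'
from h import *
a=get_image("scene")["image"][150:250,300:420]; b=get_image("wrist")["image"]
o=np.zeros((420,800,3),np.uint8); o[:367,:440]=cv2.resize(a,(440,367),interpolation=cv2.INTER_CUBIC); o[:270,440:]=cv2.resize(b,(360,270))
cv2.imwrite("pics/k1.png",o[:,:,::-1])
E
```

```text
clock 14.0833 tcp board [ -2. 161.] 0.0517 F [-0.12  1.28 -1.06]
blob [346.  190.9] 45 [-19.5 106. ] r 64.8 th 1.107
blob [344.3 216.2] 22 [45.5 75.5] r 7.2 th -1.782
clock 14.1333 tcp board [ -2.  158.7] 0.05105262993649771 F [ 0.15  0.02 -0.06]
blob [396.5 166.2] 199 [40.9 85.7] r 9.0 th -0.269
blob [270.9 265.4] 54 [-25.5 164.7] r 108.6 th 0.63
blob [287.3 261.4] 40 [-22.5 154. ] r 98.2 th 0.67
blob [287.2 298.1] 28 [-50.5 153.6] r 117.4 th 0.86
blob [124.3 313.1] 127 [-71. 279.] r 229.8 th 0.497
blob [310.7 318.7] 940 [-68.1 136.7] r 122.2 th 1.06
blob [413.5 413.6] 481 [-193.4   28.1] r 237.0 th 1.779
clock 14.1833 tcp board [ -1.8 156.7] 0.05055780408069136 F [-0.11 -0.88 -0.17]
[[24.2, 63.2], [25.1, -183.4], [-22.6, -183.3], [-23.4, 62.8]]
```

View pics/k1.png

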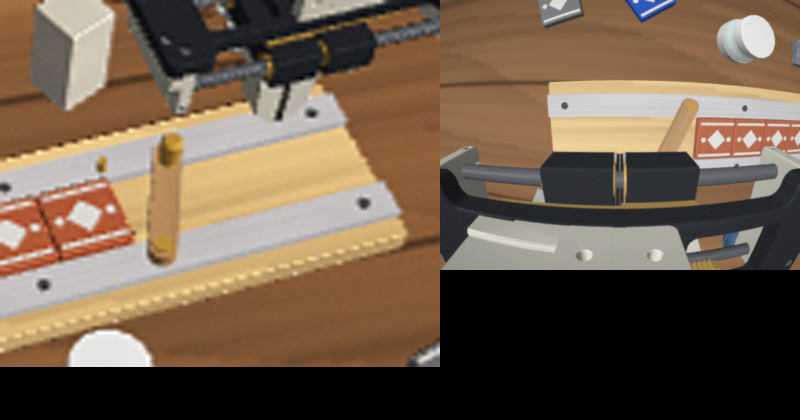

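The keeper is now at about 1.1 rad, with its knob at board (-20,106) and the row still home. Next I'll push the knob towards -y from behind.

>>> drive_tool(steps=[[1, -31, -2.2, 0, 0], [1, 0, 0, -30, 0], [1, 0, 0, -15, 0], [1, 0, 0, -5, 0], [1, 0.36, -5, 0, 0], [1, 0.36, -5, 0, 0], [1, 0.36, -5, 0, 0], [1, 0.36, -5, 0, 0], [1, 0.36, -5, 0, 0], [1, 0.36, -5, 0, 0], [1, 0.36, -5, 0, 0], [1, 0.36, -5, 0, 0], [1, 0.36, -5, 0, 0], [1, 0.36, -5, 0, 0], [1, 0, 0, 0, 0]])

```text
clock: 15.58
position: [0.5101, 0.0918, 0.0004]
ee_rot: [3.139, 0.107, -0.0]
force: [0.2, -1.0, -0.2]
width: 0.001
gripper_force: 0.0
```

```bash
python3 knob.py
```

```text
clock 15.5833 tcp board [-31.7 103.4] 0.0004 F [ 0.22 -1.04 -0.21]
blob [330.8 158.6] 32 [-123.6  108.3] r 165.1 th 1.38
blob [334.7 191.1] 44 [-26.3  80.7] r 64.9 th 1.514
blob [344.3 216.2] 22 [45.5 75.5] r 7.2 th -1.782
```

>>> drive_tool(steps=[[1, 0.14, -2, 0, 0], [1, 0.1, -1, 0, 0], [1, 0, 0, 0, 0]])

```text
clock: 15.88
position: [0.5103, 0.0904, 0.0004]
ee_rot: [3.14, 0.109, 0.0]
force: [-0.6, 0.4, -0.0]
width: 0.002
gripper_force: 0.1
```

>>> drive_tool(steps=[[1, 0.1, -1, 0, 0], [1, 0.1, -1, 0, 0], [1, 0, 0, 0, 0]])

```text
clock: 16.13
position: [0.5104, 0.0894, 0.0005]
ee_rot: [-3.139, -0.111, -0.0]
force: [-1.0, 2.5, 0.5]
width: 0.004
gripper_force: 2.0
```

```bash
python3 knob.py
```

```text
clock 16.1333 tcp board [-31.6 101. ] 0.0005 F [-1.01  2.53  0.54]
blob [330.  158.9] 34 [-123.3  105.9] r 164.4 th 1.394
blob [334.1 191.2] 43 [-26.4  79.1] r 64.9 th 1.538
blob [344.3 216.2] 22 [45.5 75.5] r 7.2 th -1.782
```

>>> drive_tool(steps=[[1, 0.1, -1.5, 0, 0], [1, 0, 0, 0, 0], [1, 0, 0, 0, 0]])

```text
clock: 16.43
position: [0.5104, 0.0889, 0.0005]
ee_rot: [-3.138, -0.112, -0.001]
force: [-2.0, 8.4, 0.2]
width: 0.005
gripper_force: 3.9
```

>>> drive_tool(steps=[[1, 0.1, -1.5, 0, 0], [1, 0, 0, 0, 0], [1, 0, 0, 0, 0]])

```text
clock: 16.68
position: [0.5105, 0.0885, 0.0006]
ee_rot: [-3.136, -0.113, -0.001]
force: [-2.2, 10.0, -1.3]
width: 0.01
gripper_force: 5.4
```

```bash
python3 knob.py
```

```text
clock 16.6833 tcp board [-31.6 100.1] 0.0006 F [-2.17 10.03 -1.32]
blob [329.3 159.1] 35 [-123.2  104.1] r 164.0 th 1.405
blob [334.  191.3] 45 [-26.3  79. ] r 64.8 th 1.54
blob [344.3 216.2] 22 [45.5 75.5] r 7.2 th -1.782
```

The keeper is hard against its dowel: 10 N with no further travel. I'll retreat and check that it all stays put.

>>> drive_tool(steps=[[1, -0.7, 10, 0, 0], [1, -1, 15, 0, 0], [1, 0, 0, 35, 0], [1, 0, 0, 40, 0], [1, 0, 0, 40, 0], [1, -5, 35, 20, 0], [1, -5, 35, 0, 0], [1, -5, 35, 0, 0], [1, -5, 35, 0, 0], [1, 0, 0, 0, 0], [1, 0, 0, 0, 0]])

```text
clock: 17.65
position: [0.4882, 0.2525, 0.1355]
ee_rot: [-3.139, -0.116, -0.0]
force: [-0.0, -1.2, 0.2]
width: 0.0
gripper_force: 0.0
```

```bash
python3 knob.py; python3 row.py
python3 - <<'E'
from h import *
from row import B
c=get_image("top"); h=cv2.cvtColor(c["image"],cv2.COLOR_RGB2HSV).astype(int)
# keeper bar vs floor: profile along channel midline behind row (board x=0,-15)
from row import Rm,t
W=lambda x,y,z: np.array([*((Rm@np.array([x,y])+t)/1000),z])
for x in(10,-10,-27.5):
    print(x,[(y,c["image"][tuple(int(round(k)) for k in proj(c,W(x,y,.0315))[::-1])].tolist()) for y in range(60,98,3)])
E
```

```text
clock 17.65 tcp board [-42.1 265.3] 0.1355 F [-0.03 -1.24  0.23]
blob [334.  191.3] 44 [-26.1  79. ] r 64.6 th 1.54
blob [344.3 216.2] 22 [45.5 75.5] r 7.2 th -1.782
clock 17.7 tcp board [-41.7 263.1] 0.13522357270306823 F [-0.71 -0.56 -0.31]
[[24.2, 63.4], [25.1, -183.4], [-22.6, -183.3], [-23.4, 63.0]]
10 [(60, [219, 132, 101]), (63, [235, 144, 109]), (66, [239, 200, 150]), (69, [197, 162, 122]), (72, [228, 188, 141]), (75, [227, 185, 139]), (78, [225, 183, 138]), (81, [223, 181, 136]), (84, [221, 177, 133]), (87, [235, 206, 153]), (90, [236, 210, 156]), (93, [236, 210, 156]), (96, [236, 209, 155])]
-10 [(60, [218, 129, 98]), (63, [230, 170, 127]), (66, [208, 168, 126]), (69, [226, 186, 139]), (72, [231, 191, 143]), (75, [228, 187, 140]), (78, [224, 182, 136]), (81, [224, 182, 136]), (84, [221, 177, 133]), (87, [244, 222, 165]), (90, [249, 229, 175]), (93, [248, 229, 174]), (96, [248, 229, 174])]
-27.5 [(60, [241, 241, 244]), (63, [241, 241, 244]), (66, [242, 242, 246]), (69, [204, 160, 116]), (72, [149, 119, 79]), (75, [194, 154, 88]), (78, [234, 191, 108]), (81, [236, 194, 109]), (84, [237, 201, 120]), (87, [243, 229, 200]), (90, [244, 234, 220]), (93, [244, 233, 218]), (96, [239, 237, 239])]
```

The bar spans board y 68–86 squarely across the channel, and the row is still home. Handing in.

```bash
python3 -c "
from cell import arm
print(arm.sign_off())"
```

```text
the job is handed in; nothing more can be done
None
```

The five tiles are home against the end stop with no visible gaps, and the keeper is fully across against its dowel; I handed in at about 18 s of the 48 s, without a before/after check of the bystanders, though I felt no stray contact.

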